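# Feel out the hidden lid release of a slide incubator and press it

### The job

The slide incubator's lid is latched shut; its release key is hidden in a notch somewhere along the plain white edge that runs in front of the lid. Feel along that edge with a fingertip until you find the notch, press the key down inside it so that the lid springs open by itself, then move clear and leave the lid standing open. Press gently, do not grasp or lift anything, and leave the other things on the bench where they are.

Things in the scene. Friction and masses are not known exactly. Their poses are not given: they have to be found in the camera images.
- incubator: Flat white bench incubator for slides, fixed, 303 deep (x) x 340 wide (y) x 105 high, mm. Origin: bench level, mid-width, 153 mm behind its front face; x to its back, y to its left seen from the robot, z up; display on the front. Top, front to back: edge strip (x -153 to -123), lid with clear window (x -120 to +103), rear deck, all level at z 105. The strip's ends (|y| 144 to 170) are solid.
- edge_left (a point): Left end of the stretch of front edge that can hold the notch, on the strip's level, rigid top face: incubator frame x -138 mm (middle of the 30 mm deep strip), y +144 mm, z 105 mm. Axes as the incubator's.
- edge_right (a point): Right end of that stretch: incubator frame x -138 mm, y -144 mm, z 105 mm. Wholly between the two ends, in a different place each time and marked by no colour, is the only notch: 48 mm long (along y), cut through the whole 30 mm depth of the strip, so open at the front and above, with the release key as its bottom.
- release_key (a joint): Travel of the key in m. The key is a white plate, 46 mm (y) x 27 mm, at the bottom of the notch. 0 = up, its top 11 mm below the strip's top; 0.006 = fully down, on a rigid stop. It moves straight down against a spring (2 N to start it, about 5 N fully down), lets go of the lid after about 4 mm, and comes back up when released.
- lid (a joint): Opening angle of the lid in rad: 0 = shut (up to 0.01 by slack), 1.15 = fully open. Lid 336 mm wide, 20 thick, 223 from hinge to front; hinge line at incubator x +103, z 95 mm. Once the key lets go, a weak spring (3 N at the front) swings it up within 2 s and keeps it open. If it meets the gripper it waits there and goes on when that moves off. Do not hold it down; pulling does not open it.
- lid_front (a point): Middle of the lid's front upper edge, moving with the lid; when shut it is at incubator x -120 mm, y 0, z 105 mm.
- flask_a: clear culture flask lying flat, 90 x 43 x 26 mm with an orange screw cap; stands just in front of the incubator. Leave it alone; origin near the centre of its underside.
- flask_b: second clear culture flask, the same size, orange cap. Leave it alone; origin near the centre of its underside.
- tally_counter: grey cell-tally counter, 75 x 110 x 38 mm, with four red keys. Leave it alone; origin near the centre of its underside.
- slide_box: flat blue plastic slide box, 90 x 100 x 33 mm. Leave it alone; origin near the centre of its underside.
- medium_bottle: glass medium bottle, diameter 72 mm, 150 mm high, orange cap. Leave it alone; origin near the centre of its underside.
- marker: white and blue marker pen, 130 mm long, 15 mm thick, lying in front of the incubator. Leave it alone; origin near the centre of its underside.
- dish: clear lidded culture dish, diameter 60 mm, 14 mm high, in front of the incubator. Leave it alone; origin near the centre of its underside.

How it is judged:
By the outcome, as a careful person would: the job done as asked, in the order asked, and still so for the second after the job is handed in, with the robot touching nothing.
It also fails if it takes over 51 s, if anything falls off the work surface, if the arm or the gripper's body presses on something with over 40 N, if the wrist force passes 120 N, or if a joint passes its speed limit or range.

### The arm

A 6-joint arm with a two-finger parallel gripper is mounted at the origin on the work surface. World frame = base frame: x ahead of the robot, y to its left, z up, the work surface at z = 0. Lengths are in mm, angles in rad, forces in N, time in s.
With the tool pointing down it reaches from about 300 to 1000 mm from the base axis. Payload 5.1 kg.
Tool frame: the origin (TCP) lies at the very end of the fingers, on their centre line; the grasp point (between the pads) lies 19 mm behind it; z points along the fingers, y is the direction in which the jaws open and shut (so a half turn about z gives the same grasp; the last joint's range is limited). The gripper opens to 95 mm and grips with 3 to 60 N. Pads are 20 mm wide; open, the fingers measure 119 mm over their backs; the gripper's body (75 mm by 180 mm) begins 59 mm behind the grasp point.
Start: joints at [1.083, 0.124, 1.65, -0, 1.367, -0.083], TCP at [256.012, 597.447, 186.756] pointing down, gripper open.
Joint ranges: [-2.61, 2.61], [-1.02, 2.33], [0.03, 2.71], [-1.35, 4.49], [0.32, 2.68], [-2.91, 2.91]. Speed limits (rad/s): [2.57, 2.57, 3.14, 3.14, 3.14, 3.14].

### API

Orientations are given as a unit quaternion [w, x, y, z].
In Python, from station import env gives the robot as it stands. The module is installed in compiled form; this text tells all that it offers.
- The arm moves only by the tool step_arm, never from a script. Its argument "rows" is a list of rows, each a list of 7 numbers: the shift along the tool's x, y, z in m, then the turn, a rotation vector about the tool's x, y, z in rad, then the finger opening in m, from 0 to 0.0951. A call has 1 to 10 rows; each row shifts and turns the pose as measured when the row begins, along the tool's axes as they then stand; what a row does not reach is not made up. A row lasts 1/12 s, in which the tool goes at most 41.7 mm and 7.16 degrees, less where a joint would pass 70% of its speed; a pose out of reach is approached as far as the arm can. A call with a gripper value outside its range is refused whole. The fingers move at their own pace and stop on an object; "squeeze" is the grip in N (left out, the last holds). Time passes only in rows, so rows that do not move let the fingers close. It gives the time, the measured TCP pose, the force and the opening at its end, in the units of the state.
- env.state(): the state, without advancing time (a new reading comes with each control period).
- env.camera(name): name is "scene" or "top" or "wrist"; returns a dict with "pixels" (384x512x3 uint8, red, green, blue), "depth" (384x512 float32, mm along the optical axis (not along the pixel's ray), 0 where there is no reading), "camera_matrix" (3x3 intrinsics, pixels), "camera_from_world" (4x4, takes a point from world to camera coordinates). Camera axes: x right, y up, looking along -z (the intrinsics and any distortion apply to the point x, -y, -z); pixel columns grow to the right and rows downward; lengths in mm; the calibration is good to about 2 mm. A picture is of the moment at which its call begins.
- env.finish_job(): hands the job in, once; it reports no verdict.
The state is a dict: "clock": time; "qpos": joint angles; "joint_vel": joint speeds; "joint_efforts": joint torques, N m; "ee_pos": TCP position; "orientation": TCP orientation; "force": force on the tool from outside, world axes, zero at the start; "moment": the same for the moment, N m; "width": finger opening in mm.
Only numpy, scipy, OpenCV 4.12 (cv2) and the standard library are available. Lean on these libraries where they do the work, as an engineer would, in place of code of your own. Each camera call takes 0.05 s, during which the arm holds its last target.

## Working session

There is one attempt and no reset: what is moved stays moved. The work goes in short steps, Python scripts to look and compute and a tool call to move; the robot and the scene stay as the last step left them, time stands still between calls to the robot, and variables do not carry over. Pictures are saved under pics/ and viewed, and the job is handed in when it is done.

Besides the shell and the picture viewer there is one more tool, called as name([rows], argument=value, ...), one row to a line, values as JSON. step_arm: Moves the arm, as the interface text tells. Its arguments: {"type":"object","properties":{"rows":{"type":"array","items":{"type":"array","items":{"type":"number"}}},"squeeze":{"type":"number"}},"required":["rows"]}

```bash
mkdir -p pics; cat > h.py <<'E'
from station import env
import numpy as np, cv2
def snap(name,fn):
    c=env.camera(name); cv2.imwrite('pics/'+fn,cv2.cvtColor(c['pixels'],cv2.COLOR_RGB2BGR)); np.savez('pics/'+fn+'.npz',**c); return c
def world(c):
    K=c['camera_matrix'];d=c['depth'];h,w=d.shape
    u,v=np.meshgrid(np.arange(w),np.arange(h))
    x=(u-K[0,2])/K[0,0]*d;y=(v-K[1,2])/K[1,1]*d
    p=np.stack([x,-y,-d,np.ones_like(d)],-1)
    return (p@np.linalg.inv(c['camera_from_world']).T)[...,:3]
E
python3 - <<'E'
from h import *
for n in ['scene','top','wrist']:
    c=snap(n,n+'0.png')
    print(n,c['camera_matrix'].tolist(),np.round(c['camera_from_world'],3).tolist(),(c['depth']>0).mean())
print(env.state())
E
```

```text
scene [[373.35651728602556, 0.0, 258.97735035158104], [0.0, 373.35651728602556, 196.27588320498745], [0.0, 0.0, 1.0]] [[0.544, 0.839, -0.012, -295.404], [-0.617, 0.41, 0.672, 299.831], [0.569, -0.358, 0.74, -1652.972], [0.0, 0.0, 0.0, 1.0]] 0.9959259033203125
top [[390.00082684389116, 0.0, 260.992828594032], [0.0, 390.00082684389116, 186.2587513243428], [0.0, 0.0, 1.0]] [[-0.029, -1.0, -0.0, 17.451], [0.997, -0.029, 0.072, -595.538], [-0.072, 0.002, 0.997, -1190.622], [0.0, 0.0, 0.0, 1.0]] 0.9959767659505209
wrist [[313.3873498954017, 0.0, 250.70824346104817], [0.0, 313.3873498954017, 196.56920407927043], [0.0, 0.0, 1.0]] [[0.392, 0.92, -0.003, -648.774], [-0.887, 0.378, -0.266, 30.816], [-0.244, 0.107, 0.964, -391.212], [0.0, 0.0, 0.0, 1.0]] 0.9957122802734375
{'clock': 0.15, 'qpos': array([ 1.08341205e+00,  1.24357248e-01,  1.65136478e+00,  2.66226938e-06,
        1.36749106e+00, -8.26088666e-02]), 'joint_vel': array([-2.34254560e-05, -1.60969558e-03, -5.71965977e-03,  7.41696717e-05,
       -1.48029169e-03, -5.59026284e-04]), 'joint_efforts': array([ 5.56686773e-04, -4.18189359e+01, -3.60472298e+01,  7.76202022e-02,
        4.68336500e-02, -9.26179428e-05]), 'ee_pos': array([255.75303843, 596.97726827, 185.76555274]), 'orientation': array([-2.29046010e-04,  2.01009070e-01,  9.79589045e-01, -7.77165775e-04]), 'force': array([-0.83388053,  0.66476109, -0.75186346]), 'moment': array([-0.03450133, -0.02625175, -0.00468796]), 'width': 95.19639113733747}
```

View pics/top0.png

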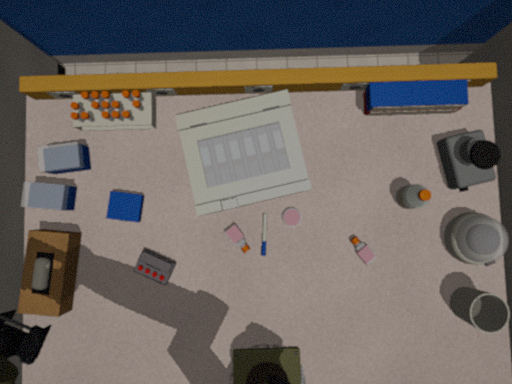

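View pics/scene0.png

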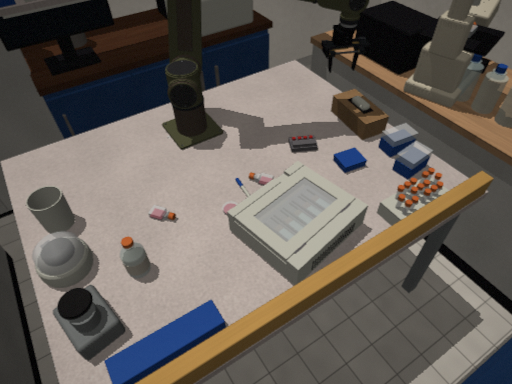

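```bash
python3 - <<'E'
from h import *
c=dict(np.load('pics/top0.png.npz')); W=world(c); z=W[...,2]
im=cv2.cvtColor(c['pixels'],cv2.COLOR_RGB2BGR)[80:260,160:330]
zz=np.clip((z[80:260,160:330]-60)/60*255,0,255).astype(np.uint8)
o=np.hstack([cv2.resize(im,None,fx=2.35,fy=2.35,interpolation=cv2.INTER_CUBIC),cv2.resize(cv2.applyColorMap(zz,cv2.COLORMAP_JET),None,fx=2.35,fy=2.35,interpolation=0)])
cv2.imwrite('pics/z1.png',o)
m=((z>95)&(z<115)).astype(np.uint8); m[:, :170]=0;m[:,320:]=0;m[:85]=0;m[220:]=0
n,l,s,_=cv2.connectedComponentsWithStats(m); k=1+np.argmax(s[1:,4]); m=l==k
P=W[m][:,:2].astype(np.float32); r=cv2.minAreaRect(P); print(s[k],r,cv2.boxPoints(r), np.median(W[m][:,2]))
print('bench z',np.median(z[220:230,100:300]))
E
```

```text
[  174    90   137   126 11629] ((692.3294677734375, 52.77885437011719), (304.2097473144531, 340.138916015625), 11.631712913513184) [[ 509.05884   188.68832 ]
 [ 577.6377   -144.46542 ]
 [ 875.6001    -83.130615]
 [ 807.02124   250.02313 ]] 103.74264074722873
bench z 0.32735520081303093
```

View pics/z1.png

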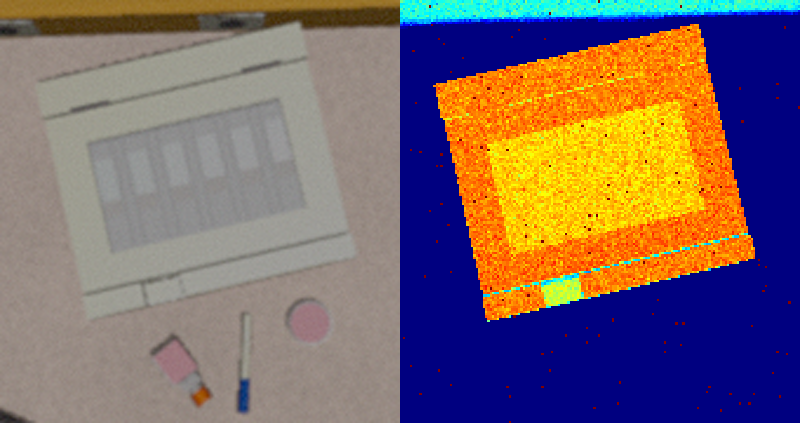

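```bash
cat >> h.py <<'E'
yaw=np.deg2rad(11.63); X=np.array([np.cos(yaw),np.sin(yaw)]); Y=np.array([-X[1],X[0]])
O=np.array([692.33,52.78])+0.9*X
def toinc(p): d=np.asarray(p)[...,:2]-O; return np.stack([d@X,d@Y],-1)
def st():
    s=env.state(); q=s['orientation']
    from scipy.spatial.transform import Rotation as R
    r=R.from_quat([q[1],q[2],q[3],q[0]]).as_matrix()
    i=toinc(s['ee_pos'])
    print('t %.2f tcp'%s['clock'],np.round(s['ee_pos'],1),'inc',np.round(i,1),'F',np.round(s['force'],1),'w',round(s['width'],1))
    print('toolx',np.round(r[:,0],3),'y',np.round(r[:,1],3),'z',np.round(r[:,2],3),'q',np.round(s['qpos'],2))
    return s,r,i
E
python3 - <<'E'
from h import *
c=dict(np.load('pics/top0.png.npz')); W=world(c); z=W[...,2]; I=toinc(W)
s=(abs(I[...,0]+138)<10)
for y in range(160,-165,-8):
    m=s&(abs(I[...,1]-y)<4); print(y,m.sum(),round(np.median(z[m]),1),end=' | ')
m=(abs(I[...,0]+138)<8)&(abs(I[...,1])<140)&(z<100)&(z>85); print('\nnotch',m.sum(),np.percentile(I[m],[2,50,98],axis=0))
m=(abs(I[...,0]+138)<20)&(abs(I[...,1])<165)&(z>98)&(z<112);print('strip',np.percentile(I[m],[1,99],axis=0))
w=dict(np.load('pics/wrist0.png.npz'));M=np.linalg.inv(w['camera_from_world']);print('wristcam',M[:3,3])
st()
E
```

```text
160 20 105.5 | 152 21 104.9 | 144 18 104.1 | 136 18 104.7 | 128 20 104.4 | 120 18 104.9 | 112 17 105.6 | 104 20 104.9 | 96 22 99.9 | 88 19 95.3 | 80 19 93.7 | 72 19 93.6 | 64 20 94.5 | 56 18 94.0 | 48 19 104.1 | 40 17 104.8 | 32 21 105.6 | 24 19 104.6 | 16 19 105.0 | 8 20 105.1 | 0 18 104.9 | -8 20 106.0 | -16 18 105.9 | -24 20 104.5 | -32 20 104.6 | -40 19 105.9 | -48 18 104.2 | -56 20 104.3 | -64 19 104.5 | -72 18 105.5 | -80 20 104.0 | -88 20 104.8 | -96 18 105.0 | -104 20 104.5 | -112 18 104.6 | -120 18 106.2 | -128 19 104.9 | -136 20 105.5 | -144 20 105.2 | -152 17 105.5 | -160 20 105.5 | 
notch 89 [[-145.39414568   49.39881694]
 [-138.03939134   72.69836077]
 [-130.53074284   95.97933245]]
strip [[-152.65464176 -161.85195805]
 [-118.37074592  162.51150862]]
wristcam [186.5705115  626.9165182  383.49863547]
t 0.15 tcp [255.8 597.  185.8] inc [-318.8  621. ] F [-0.8  0.7 -0.8] w 95.2
toolx [-0.919  0.394  0.   ] y [ 0.394  0.919 -0.002] z [-0.001 -0.001 -1.   ] q [ 1.08  0.12  1.65  0.    1.37 -0.08]
```

View pics/wrist0.png

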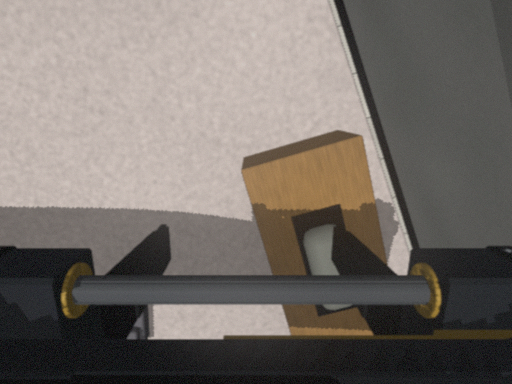

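step_arm([
  [-0.0215, -0.0151, 0, 0, 0, 0, 0],
  [-0.0215, -0.0151, 0, 0, 0, 0, 0],
  [-0.0215, -0.0151, 0, 0, 0, 0, 0],
  [-0.0215, -0.0151, 0, 0, 0, 0, 0],
  [-0.0215, -0.0151, 0, 0, 0, 0, 0],
  [-0.0215, -0.0151, 0, 0, 0, 0, 0],
  [-0.0215, -0.0151, 0, 0, 0, 0, 0],
  [-0.0215, -0.0151, 0, 0, 0, 0, 0],
  [-0.0215, -0.0151, 0, 0, 0, 0, 0],
  [-0.0215, -0.0151, 0, 0, 0, 0, 0],
], squeeze=5)

```text
clock: 0.98
ee_pos: [394.8, 366.3, 180.8]
orientation: [-0.002, 0.196, 0.981, -0.003]
force: [0.6, 0.2, -1.0]
width: 33.9
```

step_arm([
  [0, 0, 0, 0, 0, -0.1, 0],
  [0, 0, 0, 0, 0, -0.1, 0],
  [0, 0, 0, 0, 0, -0.1, 0],
  [0, 0, 0, 0, 0, -0.1, 0],
  [0, 0, 0, 0, 0, -0.1, 0],
  [0, 0, 0, 0, 0, -0.1, 0],
])

```text
clock: 1.48
ee_pos: [397.1, 359.4, 178.6]
orientation: [-0.004, -0.111, 0.994, -0.004]
force: [-0.4, 0.4, 0.3]
width: 0.7
```

```bash
cat >> h.py <<'E'
def goto(ix,iy,z):
    s,r,i=st(); t=O+ix*X+iy*Y; d=np.array([*t,z])-s['ee_pos']; print('tool shift mm',np.round(r.T@d,1),'yaw err (tool z rad)',round(-float(np.arctan2(r[0,1]*Y[1]-r[1,1]*Y[0],r[:2,1]@Y)),3))
E
python3 -c "
from h import *
goto(-139,128,130)"
```

```text
t 1.48 tcp [397.1 359.4 178.6] inc [-228.3  359.9] F [-0.4  0.4  0.3] w 0.7
toolx [-0.975 -0.221  0.01 ] y [-0.221  0.975 -0.007] z [-0.008 -0.009 -1.   ] q [ 0.64 -0.12  1.91 -0.    1.36 -1.16]
tool shift mm [ -85.2 -233.2   49.5] yaw err (tool z rad) 0.02
```

step_arm([
  [-0.0085, -0.0233, 0.001, 0, 0, 0.002, 0],
  [-0.0085, -0.0233, 0.001, 0, 0, 0.002, 0],
  [-0.0085, -0.0233, 0.001, 0, 0, 0.002, 0],
  [-0.0085, -0.0233, 0.001, 0, 0, 0.002, 0],
  [-0.0085, -0.0233, 0.001, 0, 0, 0.002, 0],
  [-0.0085, -0.0233, 0.001, 0, 0, 0.002, 0],
  [-0.0085, -0.0233, 0.001, 0, 0, 0.002, 0],
  [-0.0085, -0.0233, 0.001, 0, 0, 0.002, 0],
  [-0.0085, -0.0233, 0.001, 0, 0, 0.002, 0],
  [-0.0085, -0.0233, 0.001, 0, 0, 0.002, 0],
])

```text
clock: 2.32
ee_pos: [531.5, 144.3, 165.6]
orientation: [-0.007, -0.107, 0.994, -0.004]
force: [0.7, 0.8, -0.1]
width: 0.3
```

```bash
cat >> h.py <<'E'
from scipy.spatial.transform import Rotation as R
def goto(ix,iy,z):
    s,r,i=st(); t=O+ix*X+iy*Y; d=np.array([*t,z])-s['ee_pos']
    y=np.array([*Y,0]); zz=np.array([0,0,-1.]); T=np.stack([np.cross(y,zz),y,zz],1)
    print('tool shift mm',np.round(r.T@d,1),'rotvec',np.round(R.from_matrix(r.T@T).as_rotvec(),3))
E
python3 -c "
from h import *
goto(-139,128,130)"
```

```text
t 2.32 tcp [531.5 144.3 165.6] inc [-139.9  122.1] F [ 0.7  0.8 -0.1] w 0.3
toolx [-0.977 -0.213  0.014] y [-0.213  0.977 -0.006] z [-0.013 -0.009 -1.   ] q [ 0.17 -0.07  1.88 -0.01  1.34 -1.61]
tool shift mm [-1.5  6.2 35.5] rotvec [-0.006 -0.014  0.012]
```

step_arm([
  [-0.0005, 0.002, 0.009, -0.002, -0.005, 0.004, 0],
  [-0.0005, 0.002, 0.009, -0.002, -0.005, 0.004, 0],
  [-0.0005, 0.002, 0.009, -0.002, -0.005, 0.004, 0],
  [0, 0, 0.008, 0, 0, 0, 0],
  [0, 0, 0.006, 0, 0, 0, 0],
  [0, 0, 0, 0, 0, 0, 0],
])

```text
clock: 2.82
ee_pos: [530.9, 148.6, 118.8]
orientation: [-0.001, -0.099, 0.995, -0.0]
force: [-0.3, 0.1, -0.8]
width: 0.3
```

```bash
python3 -c "
from h import *
goto(-139,128,107)
snap('scene','scene1.png');snap('wrist','wrist1.png')"
```

```text
t 2.82 tcp [530.9 148.6 118.8] inc [-139.7  126.4] F [-0.3  0.1 -0.8] w 0.3
toolx [-0.98  -0.197  0.002] y [-0.197  0.98  -0.   ] z [-0.002 -0.    -1.   ] q [ 0.18 -0.04  1.94 -0.    1.25 -1.59]
tool shift mm [-0.7  1.7 11.8] rotvec [-0.    -0.002 -0.005]
```

View pics/scene1.png

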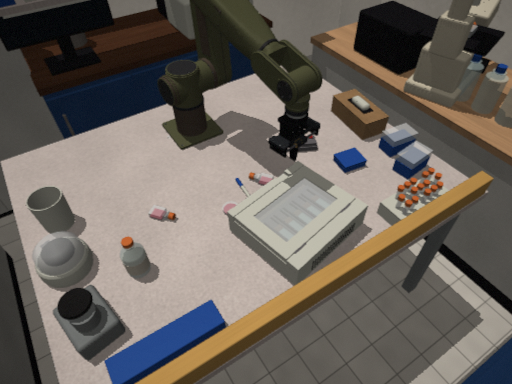

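View pics/wrist1.png

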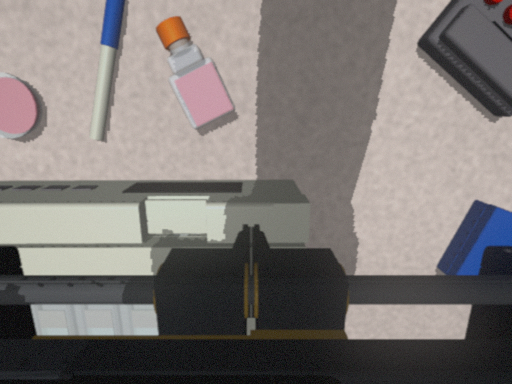

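step_arm([
  [0, 0, 0.004, 0, 0, 0, 0],
  [0, 0, 0.003, 0, 0, 0, 0],
  [0, 0, 0.002, 0, 0, 0, 0],
  [0, 0, 0.001, 0, 0, 0, 0],
])

```text
clock: 3.25
ee_pos: [533.0, 149.9, 111.5]
orientation: [0.002, -0.1, 0.995, 0.0]
force: [-0.1, -0.3, -1.1]
width: 0.5
```

step_arm([
  [0, 0, 0.001, 0, 0, 0, 0],
  [0, 0, 0.001, 0, 0, 0, 0],
])

```text
clock: 3.42
ee_pos: [533.3, 149.9, 109.7]
orientation: [0.003, -0.1, 0.995, 0.0]
force: [-0.7, -0.4, 0.4]
width: 0.6
```

step_arm([
  [0.001, 0, 0.001, 0, 0, 0, 0],
  [0.001, 0, 0.001, 0, 0, 0, 0],
  [0.0005, 0, 0.001, 0, 0, 0, 0],
])

```text
clock: 3.67
ee_pos: [531.0, 149.3, 106.8]
orientation: [0.003, -0.1, 0.995, 0.0]
force: [-0.6, -0.3, -1.6]
width: 0.4
```

step_arm([
  [0, 0, 0.001, 0, 0, 0, 0],
])

```text
clock: 3.75
ee_pos: [531.0, 149.3, 105.7]
orientation: [0.003, -0.099, 0.995, 0.0]
force: [0.6, -0.2, -0.1]
width: 0.6
```

step_arm([
  [0, 0, 0.001, 0, 0, 0, 0],
])

```text
clock: 3.83
ee_pos: [531.0, 149.2, 104.7]
orientation: [0.003, -0.099, 0.995, 0.0]
force: [-0.4, 0.2, 0.8]
width: 0.5
```

```bash
python3 -c "
from h import *
goto(-139,128,105)"
```

```text
t 3.83 tcp [531.  149.2 104.7] inc [-139.5  127. ] F [-0.4  0.2  0.8] w 0.5
toolx [-0.98  -0.198 -0.006] y [-0.198  0.98  -0.   ] z [ 0.006  0.001 -1.   ] q [ 0.18 -0.03  1.95 -0.    1.21 -1.59]
tool shift mm [-0.5  1.  -0.3] rotvec [-0.     0.006 -0.004]
```

step_arm([
  [0, 0, 0.001, 0, 0, 0, 0],
])

```text
clock: 3.92
ee_pos: [531.0, 149.2, 103.6]
orientation: [0.003, -0.099, 0.995, 0.0]
force: [0.1, -0.4, -0.5]
width: 0.5
```

step_arm([
  [0, 0, 0.001, 0, 0, 0, 0],
])

```text
clock: 4.0
ee_pos: [531.0, 149.2, 102.5]
orientation: [0.003, -0.099, 0.995, 0.0]
force: [0.4, 0.5, -0.7]
width: 0.6
```

```bash
python3 -c "
from h import *
c=snap('scene','s2.png');w=snap('wrist','w2.png')
im=cv2.imread('pics/s2.png')[100:220,220:340]
a=cv2.resize(im,(480,480),interpolation=cv2.INTER_CUBIC)
b=cv2.resize(cv2.imread('pics/w2.png')[150:270,190:310],(300,300))
o=np.zeros((480,780,3),np.uint8);o[:,:480]=a;o[:300,480:]=b;cv2.imwrite('pics/s2z.png',o)
s,r,i=st()
for nm,c in (('s',c),):
  p=c['camera_from_world']@np.array([*s['ee_pos'],1]);K=c['camera_matrix'];print(K[0,0]*p[0]/-p[2]+K[0,2],K[1,1]*-p[1]/-p[2]+K[1,2])
"
```

```text
t 4.10 tcp [530.8 149.2 102.3] inc [-139.7  127. ] F [-0.3 -0.2  0.4] w 0.4
toolx [-0.98  -0.198 -0.006] y [-0.198  0.98  -0.   ] z [ 0.006  0.001 -1.   ] q [ 0.18 -0.03  1.96 -0.    1.21 -1.59]
291.9461407666089 167.4860834923048
```

View pics/s2z.png

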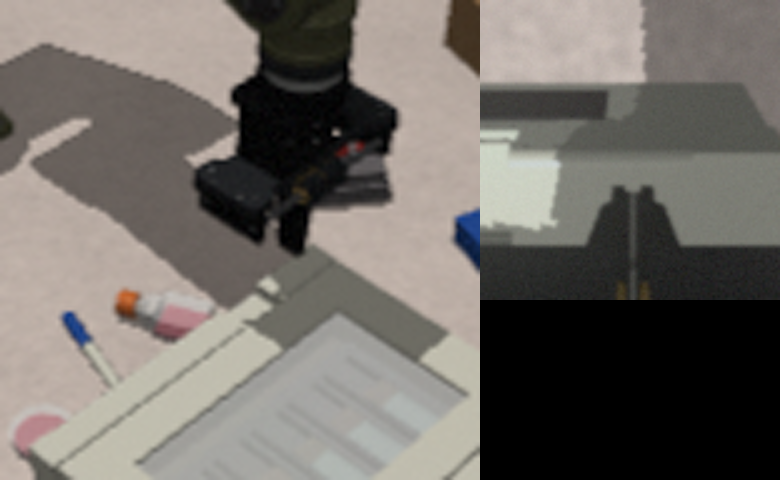

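```bash
python3 -c "
from h import *
c=dict(np.load('pics/s2.png.npz'));s,r,i=st()
K=c['camera_matrix']
def pr(p):
  q=c['camera_from_world']@np.array([*p,1]); return np.array([K[0,0]*q[0]/-q[2]+K[0,2],K[1,1]*-q[1]/-q[2]+K[1,2]])
im=cv2.resize(cv2.imread('pics/s2.png')[100:290,210:380],None,fx=3.1,fy=3.1,interpolation=cv2.INTER_CUBIC)
f=lambda p: tuple(int(v) for v in (pr(p)-[210,100]+.5)*3.1)
I=lambda x,y,z=105:[*(O+x*X+y*Y),z]
for a,b in [((-153,170),(-153,-170)),((-123,170),(-123,-170)),((-153,170),(-123,170)),((-153,49),(-123,49)),((-153,97),(-123,97))]:
  cv2.line(im,f(I(*a)),f(I(*b)),(0,0,255),1)
cv2.circle(im,f(s['ee_pos']),3,(0,255,0),-1)
cv2.imwrite('pics/s2p.png',im)
W=world(c)
m=(W[...,2]>98)&(W[...,2]<112); J=toinc(W); m&=(abs(J[...,0])<180)&(abs(J[...,1])<200)
print(np.percentile(J[m],[1,2,98,99],axis=0), np.median(W[m][:,2]))
# finger points
m=(abs(J[...,0]+139)<30)&(abs(J[...,1]-127)<30)&(W[...,2]>85)
for z0 in range(86,170,4):
  k=m&(abs(W[...,2]-z0)<2)
  if k.sum(): print(z0,k.sum(),np.round(J[k].mean(0)),c['pixels'][k].mean().round())
"
```

```text
t 4.10 tcp [530.8 149.2 102.3] inc [-139.7  127. ] F [-0.3 -0.2  0.4] w 0.4
toolx [-0.98  -0.198 -0.006] y [-0.198  0.98  -0.   ] z [ 0.006  0.001 -1.   ] q [ 0.18 -0.03  1.96 -0.    1.21 -1.59]
[[-145.83393947 -172.15186909]
 [-141.84990159 -170.23324864]
 [ 149.31370229  156.9574211 ]
 [ 151.24657226  160.5418941 ]] 103.42228720141213
98 3 [-125.  114.] 99.0
102 61 [-131.  125.] 110.0
106 56 [-128.  128.] 107.0
110 3 [-122.  127.] 120.0
126 1 [-153.  124.] 78.0
130 4 [-135.  121.] 79.0
134 8 [-136.  122.] 41.0
138 2 [-138.  120.] 11.0
142 4 [-132.  121.] 7.0
146 7 [-138.  118.] 19.0
150 3 [-130.  123.] 9.0
154 9 [-134.  119.] 15.0
158 6 [-137.  119.] 23.0
162 9 [-133.  121.] 15.0
166 4 [-135.  117.] 7.0
```

View pics/s2p.png

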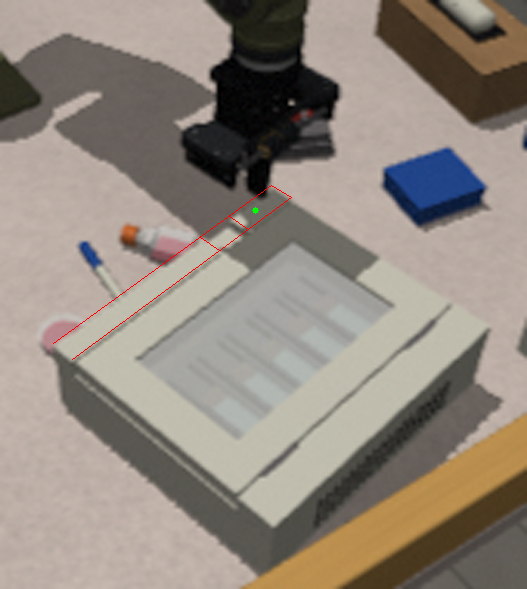

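step_arm([
  [0, 0, 0.002, 0, 0, 0, 0],
  [0, 0, 0.002, 0, 0, 0, 0],
  [0, 0, 0.002, 0, 0, 0, 0],
])

```text
clock: 4.35
ee_pos: [531.3, 149.3, 96.5]
orientation: [0.003, -0.099, 0.995, 0.0]
force: [-0.3, 0.5, -0.3]
width: 0.3
```

step_arm([
  [0, 0, 0.002, 0, 0, 0, 0],
  [0, 0, 0.002, 0, 0, 0, 0],
])

```text
clock: 4.52
ee_pos: [531.3, 149.3, 91.9]
orientation: [0.003, -0.099, 0.995, 0.0]
force: [-0.7, 0.1, -0.3]
width: 0.4
```

```bash
python3 -c "
from h import *
c=snap('scene','s3.png');w=snap('wrist','w3.png');st()
a=cv2.resize(cv2.imread('pics/s3.png')[100:220,240:340],None,fx=4,fy=4,interpolation=cv2.INTER_CUBIC)
b=cv2.resize(cv2.imread('pics/w3.png')[150:270,190:310],(380,380))
o=np.zeros((480,780,3),np.uint8);o[:,:400]=a;o[:380,400:]=b;cv2.imwrite('pics/s3z.png',o)
W=world(w);print(np.round(W[225:250:4,250],0), np.round(W[200:222:4,252]))
"
```

```text
t 4.62 tcp [530.9 149.2  91.5] inc [-139.6  127. ] F [ 0.4  0.3 -0.5] w 0.4
toolx [-0.98  -0.198 -0.006] y [-0.198  0.98  -0.   ] z [ 0.006  0.001 -1.   ] q [ 0.18 -0.02  1.96 -0.    1.19 -1.59]
[[525. 148. 105.]
 [520. 147. 124.]
 [520. 147. 129.]
 [520. 147. 135.]
 [520. 147. 140.]
 [520. 147. 146.]
 [521. 147. 149.]] [[522. 149.  59.]
 [522. 148.  70.]
 [519. 148.  88.]
 [519. 148.  97.]
 [519. 148. 103.]
 [522. 148. 104.]]
```

View pics/s3z.png

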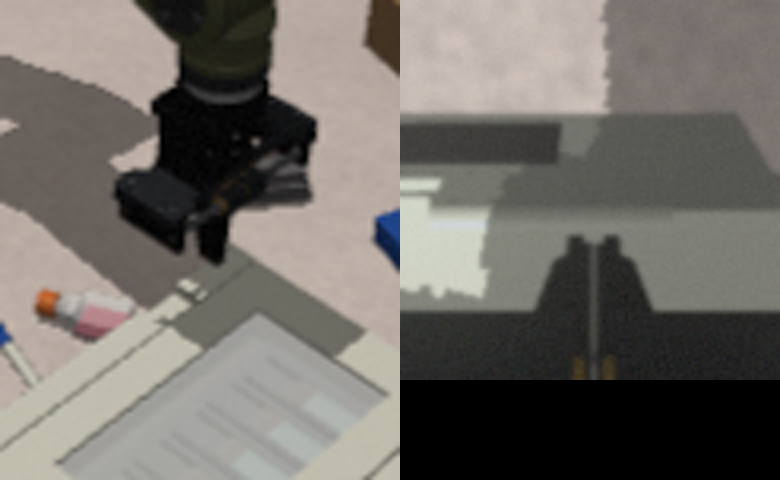

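step_arm([
  [0, 0, 0.002, 0, 0, 0, 0],
  [0, 0, 0.002, 0, 0, 0, 0],
  [0, 0, 0.002, 0, 0, 0, 0],
])

```text
clock: 4.87
ee_pos: [531.4, 149.3, 85.6]
orientation: [0.003, -0.099, 0.995, 0.0]
force: [0.2, 0.5, -0.1]
width: 0.8
```

step_arm([
  [0, 0, 0.001, 0, 0, 0, 0],
  [0, 0, 0.001, 0, 0, 0, 0],
])

```text
clock: 5.03
ee_pos: [531.2, 149.3, 83.0]
orientation: [0.003, -0.099, 0.995, 0.0]
force: [-0.1, 0.0, 0.1]
width: 0.5
```

step_arm([
  [0, 0, 0.001, 0, 0, 0, 0],
])

```text
clock: 5.12
ee_pos: [531.2, 149.2, 81.8]
orientation: [0.003, -0.099, 0.995, 0.0]
force: [-0.6, 0.1, 0.7]
width: 0.6
```

step_arm([
  [0, 0, 0.001, 0, 0, 0, 0],
])

```text
clock: 5.2
ee_pos: [531.2, 149.3, 80.7]
orientation: [0.003, -0.099, 0.995, 0.0]
force: [-0.3, 0.8, 0.7]
width: 0.4
```

step_arm([
  [0, 0, 0.001, 0, 0, 0, 0],
])

```text
clock: 5.28
ee_pos: [531.2, 149.3, 79.6]
orientation: [0.003, -0.099, 0.995, 0.0]
force: [-0.6, 0.4, -0.6]
width: 0.4
```

step_arm([
  [0, 0, 0.001, 0, 0, 0, 0],
])

```text
clock: 5.37
ee_pos: [531.3, 149.3, 78.6]
orientation: [0.003, -0.099, 0.995, 0.0]
force: [0.8, -0.1, -0.6]
width: 1.0
```

step_arm([
  [0, 0, 0.001, 0, 0, 0, 0],
])

```text
clock: 5.45
ee_pos: [531.3, 149.3, 77.5]
orientation: [0.003, -0.099, 0.995, 0.0]
force: [-0.1, 0.4, -1.0]
width: 0.5
```

```bash
python3 -c "
from h import *
c=snap('scene','s4.png');w=snap('wrist','w4.png');st()
a=cv2.resize(cv2.imread('pics/s4.png')[100:220,240:340],None,fx=4,fy=4,interpolation=cv2.INTER_CUBIC)
b=cv2.resize(cv2.imread('pics/w4.png')[150:270,190:310],(380,380))
o=np.zeros((480,780,3),np.uint8);o[:,:400]=a;o[:380,400:]=b;cv2.imwrite('pics/s4z.png',o)
W=world(w);print(np.round(W[220:240:2,245],0))
"
```

```text
t 5.55 tcp [531.3 149.3  77.5] inc [-139.2  127. ] F [ 1.1 -0.   0.6] w 0.7
toolx [-0.98  -0.198 -0.006] y [-0.198  0.98  -0.   ] z [ 0.006  0.001 -1.   ] q [ 0.18 -0.    1.97 -0.    1.16 -1.59]
[[520. 144.  99.]
 [520. 144. 102.]
 [520. 144. 105.]
 [520. 144. 108.]
 [520. 144. 112.]
 [520. 144. 114.]
 [520. 144. 118.]
 [519. 144. 122.]
 [519. 144. 125.]
 [520. 144. 126.]]
```

View pics/s4z.png

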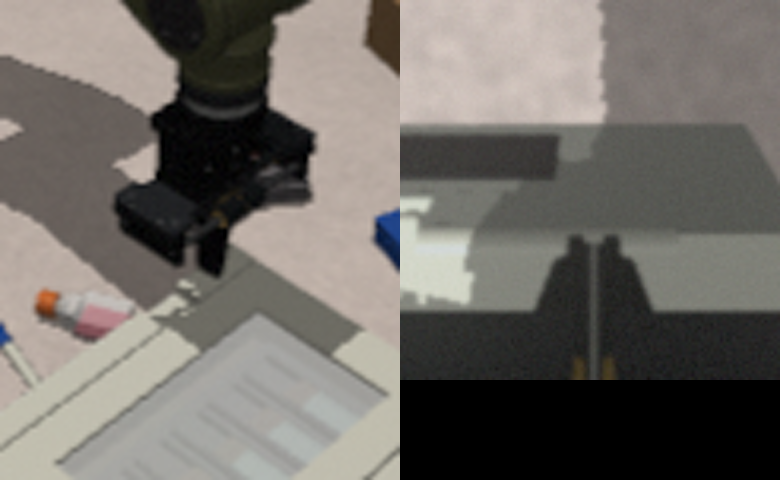

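step_arm([
  [0, 0, 0.001, 0, 0, 0, 0],
])

```text
clock: 5.63
ee_pos: [531.4, 149.3, 77.4]
orientation: [0.003, -0.099, 0.995, 0.0]
force: [-3.5, -1.3, 8.9]
width: 0.5
```

step_arm([
  [0, 0, 0.001, 0, 0, 0, 0],
])

```text
clock: 5.72
ee_pos: [531.4, 149.3, 77.3]
orientation: [0.003, -0.1, 0.995, 0.0]
force: [-3.8, -1.1, 6.4]
width: 0.3
```

step_arm([
  [0, 0, 0.001, 0, 0, 0, 0],
])

```text
clock: 5.8
ee_pos: [531.4, 149.3, 77.4]
orientation: [0.003, -0.1, 0.995, 0.0]
force: [-2.3, -0.5, 4.7]
width: 0.6
```

step_arm([
  [0, 0, 0.001, 0, 0, 0, 0],
])

```text
clock: 5.88
ee_pos: [531.4, 149.3, 77.4]
orientation: [0.002, -0.1, 0.995, -0.0]
force: [-3.1, -0.9, 5.4]
width: 0.6
```

step_arm([
  [0, -0.004, 0.001, 0, 0, 0, 0],
  [0, -0.004, 0.001, 0, 0, 0, 0],
  [0, -0.004, 0.001, 0, 0, 0, 0],
  [0, -0.004, 0.001, 0, 0, 0, 0],
])

```text
clock: 6.22
ee_pos: [537.2, 136.2, 77.4]
orientation: [0.006, -0.1, 0.995, 0.003]
force: [-0.9, 3.6, 4.9]
width: 0.1
```

```bash
python3 -c "
from h import *
goto(-139,73,77.4)"
```

```text
t 6.22 tcp [537.2 136.2  77.4] inc [-136.  113.] F [-0.9  3.6  4.9] w 0.1
toolx [-0.98  -0.198 -0.012] y [-0.198  0.98   0.005] z [ 0.011  0.007 -1.   ] q [ 0.15 -0.    1.97  0.01  1.16 -1.62]
tool shift mm [  2.8 -40.   -0.2] rotvec [ 0.005  0.012 -0.003]
```

step_arm([
  [0.0018, -0.004, 0.001, 0.001, 0.003, 0, 0],
  [0.0018, -0.004, 0.001, 0.001, 0.003, 0, 0],
  [0.0018, -0.004, 0.001, 0.001, 0.003, 0, 0],
  [0.0018, -0.004, 0.001, 0.001, 0.003, 0, 0],
])

```text
clock: 6.55
ee_pos: [537.8, 120.2, 77.4]
orientation: [0.005, -0.099, 0.995, 0.003]
force: [0.5, 3.5, 4.7]
width: 0.3
```

```bash
python3 -c "
from h import *
goto(-139,73,77.4)"
```

```text
t 6.55 tcp [537.8 120.2  77.4] inc [-138.7   97.2] F [0.5 3.5 4.7] w 0.3
toolx [-0.98  -0.197 -0.011] y [-0.197  0.98   0.005] z [ 0.01   0.007 -1.   ] q [ 0.12 -0.01  1.98  0.01  1.16 -1.65]
tool shift mm [  0.2 -24.2  -0.2] rotvec [ 0.005  0.011 -0.005]
```

step_arm([
  [0.0013, -0.004, 0.001, 0.001, 0.003, 0, 0],
  [0.0013, -0.004, 0.001, 0.001, 0.003, 0, 0],
  [0.0013, -0.004, 0.001, 0.001, 0.003, 0, 0],
])

```text
clock: 6.8
ee_pos: [537.8, 106.5, 75.4]
orientation: [0.002, -0.099, 0.995, 0.001]
force: [-0.1, 0.4, -0.6]
width: 0.5
```

step_arm([
  [0.0012, -0.004, 0.001, 0.001, 0.003, 0, 0],
  [0.0012, -0.004, 0.001, 0.001, 0.003, 0, 0],
])

```text
clock: 6.97
ee_pos: [535.9, 96.3, 71.7]
orientation: [-0.002, -0.099, 0.995, -0.001]
force: [0.8, -1.1, -1.2]
width: 0.6
```

```bash
python3 -c "
from h import *
goto(-139,73,66)"
```

```text
t 6.97 tcp [535.9  96.3  71.7] inc [-145.4   74.1] F [ 0.8 -1.1 -1.2] w 0.6
toolx [-0.98  -0.197  0.004] y [-0.197  0.98  -0.002] z [-0.004 -0.003 -1.   ] q [ 0.08 -0.    1.99 -0.    1.16 -1.69]
tool shift mm [-6.4 -1.1  5.7] rotvec [-0.002 -0.004 -0.005]
```

step_arm([
  [-0.0025, 0, 0.001, 0, 0, 0, 0],
  [-0.0025, -0.001, 0.001, 0, 0, 0, 0],
])

```text
clock: 7.13
ee_pos: [539.8, 94.7, 67.9]
orientation: [-0.004, -0.098, 0.995, -0.002]
force: [0.4, 0.3, 0.5]
width: 0.5
```

step_arm([
  [0, 0, 0.001, 0, 0, 0, 0],
])

```text
clock: 7.22
ee_pos: [540.0, 94.3, 66.4]
orientation: [-0.004, -0.098, 0.995, -0.002]
force: [0.4, -0.1, 2.6]
width: 0.1
```

```bash
python3 -c "
from h import *
goto(-139,73,66)
snap('wrist','w5.png')"
```

```text
t 7.22 tcp [540.   94.3  66.4] inc [-141.8   71.4] F [ 0.4 -0.1  2.6] w 0.1
toolx [-0.981 -0.195  0.008] y [-0.195  0.981 -0.003] z [-0.007 -0.004 -1.   ] q [ 0.08  0.01  1.98 -0.    1.16 -1.69]
tool shift mm [-2.8  1.6  0.4] rotvec [-0.002 -0.008 -0.006]
```

View pics/w5.png

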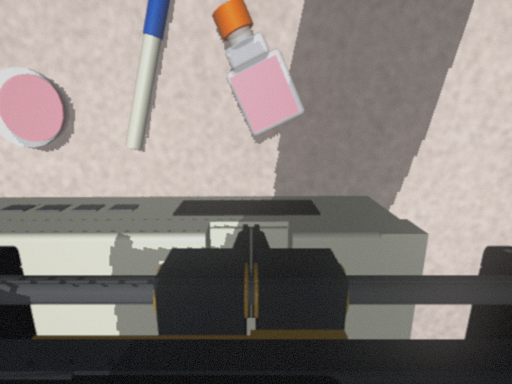

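The wrist view shows the tip (column 250) inside the notch (columns 209–290). It is touching the key 11 mm below the strip, as expected, so I press it now.

step_arm([
  [0, 0, 0.001, 0, 0, 0, 0],
  [0, 0, 0.001, 0, 0, 0, 0],
  [0, 0, 0.001, 0, 0, 0, 0],
])

```text
clock: 7.52
ee_pos: [540.1, 94.4, 64.6]
orientation: [-0.004, -0.099, 0.995, -0.002]
force: [-2.1, -1.5, 5.2]
width: 0.7
```

step_arm([
  [0, 0, 0.001, 0, 0, 0, 0],
  [0, 0, 0.001, 0, 0, 0, 0],
])

```text
clock: 7.68
ee_pos: [540.1, 94.4, 63.5]
orientation: [-0.004, -0.099, 0.995, -0.002]
force: [-2.8, 0.2, 5.6]
width: 0.4
```

step_arm([
  [0, 0, 0.0015, 0, 0, 0, 0],
  [0, 0, 0.0015, 0, 0, 0, 0],
  [0, 0, 0.0015, 0, 0, 0, 0],
])

```text
clock: 7.93
ee_pos: [540.3, 94.4, 60.2]
orientation: [-0.004, -0.099, 0.995, -0.003]
force: [-6.2, -0.9, 16.2]
width: 0.8
```

```bash
python3 -c "
from h import *
goto(-139,73,60)
snap('scene','s6.png')"
```

```text
t 7.93 tcp [540.3  94.4  60.2] inc [-141.4   71.5] F [-6.2 -0.9 16.2] w 0.8
toolx [-0.98  -0.197  0.008] y [-0.197  0.98  -0.004] z [-0.007 -0.006 -1.   ] q [ 0.08  0.02  1.98 -0.01  1.15 -1.69]
tool shift mm [-2.4  1.6  0.2] rotvec [-0.004 -0.008 -0.004]
```

View pics/s6.png

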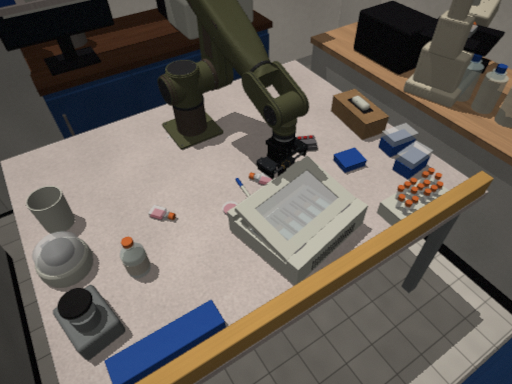

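step_arm([
  [0, 0, 0.0004, 0, 0, 0, 0],
  [0, 0, 0.0004, 0, 0, 0, 0],
  [0, 0, 0.0004, 0, 0, 0, 0],
  [0, 0, 0.0004, 0, 0, 0, 0],
])

```text
clock: 8.32
ee_pos: [540.2, 94.4, 60.4]
orientation: [-0.004, -0.1, 0.995, -0.003]
force: [-3.8, -1.0, 7.4]
width: 0.3
```

```bash
python3 -c "
from h import *
st()
c=snap('scene','s7.png')
cv2.imwrite('pics/s7z.png',cv2.resize(cv2.imread('pics/s7.png')[110:290,210:390],None,fx=3.2,fy=3.2))"
```

```text
t 8.32 tcp [540.2  94.4  60.4] inc [-141.5   71.5] F [-3.8 -1.   7.4] w 0.3
toolx [-0.98  -0.198  0.009] y [-0.198  0.98  -0.005] z [-0.008 -0.007 -1.   ] q [ 0.08  0.02  1.98 -0.01  1.15 -1.69]
```

View pics/s7z.png

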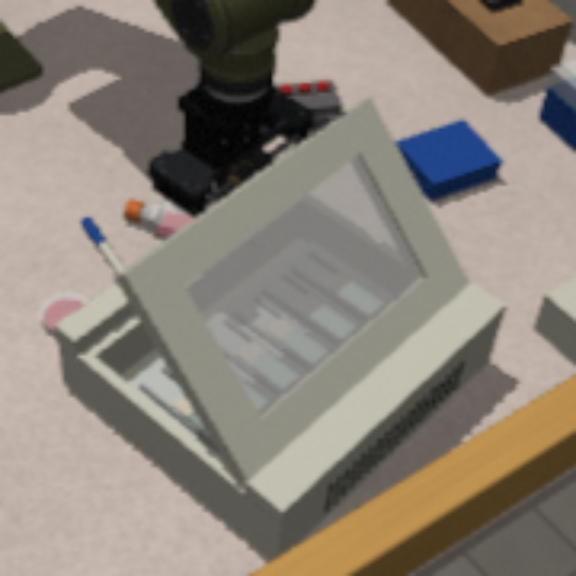

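step_arm([
  [0.001, 0, -0.006, 0, 0, 0, 0],
  [0.002, 0, -0.008, 0, 0, 0, 0],
  [0.008, 0, -0.012, 0, 0, 0, 0],
  [0.015, 0, -0.015, 0, 0, 0, 0],
  [0.02, 0, -0.015, 0, 0, 0, 0],
  [0.02, 0, -0.015, 0, 0, 0, 0],
  [0.02, 0, -0.01, 0, 0, 0, 0],
  [0.015, 0, -0.01, 0, 0, 0, 0],
])

```text
clock: 9.03
ee_pos: [437.5, 75.4, 152.2]
orientation: [-0.006, -0.1, 0.995, -0.002]
force: [0.4, 0.2, 0.4]
width: 0.7
```

step_arm([
  [0.01, 0, -0.005, 0, 0, 0, 0],
  [0, 0, 0, 0, 0, 0, 0],
  [0, 0, 0, 0, 0, 0, 0],
  [0, 0, 0, 0, 0, 0, 0],
  [0, 0, 0, 0, 0, 0, 0],
  [0, 0, 0, 0, 0, 0, 0],
  [0, 0, 0, 0, 0, 0, 0],
  [0, 0, 0, 0, 0, 0, 0],
])

```text
clock: 9.7
ee_pos: [426.7, 73.8, 157.7]
orientation: [-0.005, -0.1, 0.995, -0.001]
force: [0.1, -0.1, 0.4]
width: 0.4
```

```bash
python3 -c "
from h import *
st()
c=snap('scene','s8.png');t=snap('top','t8.png')
W=world(c);I=toinc(W);m=(abs(I[...,1])<150)&(abs(I[...,0])<120)&(W[...,2]>120)&(I[...,0]>-60)
p=np.polyfit(I[m][:,0],W[m][:,2],1);print('lid slope rad',np.arctan(-p[0]),W[m][:,2].max(),m.sum())
W0=world(dict(np.load('pics/top0.png.npz')));W1=world(t)
cv2.imwrite('pics/s8v.png',np.hstack([cv2.resize(cv2.imread('pics/s8.png'),(400,300)),cv2.resize(cv2.imread('pics/t8.png'),(400,300))]))"
```

```text
t 9.70 tcp [426.7  73.8 157.7] inc [-256.8   74.2] F [ 0.1 -0.1  0.4] w 0.4
toolx [-0.98  -0.199  0.01 ] y [-0.199  0.98  -0.001] z [-0.01  -0.003 -1.   ] q [ 0.05 -0.36  2.14 -0.    1.37 -1.72]
lid slope rad 1.1409420407997344 305.0825377033798 4914
```

View pics/s8v.png

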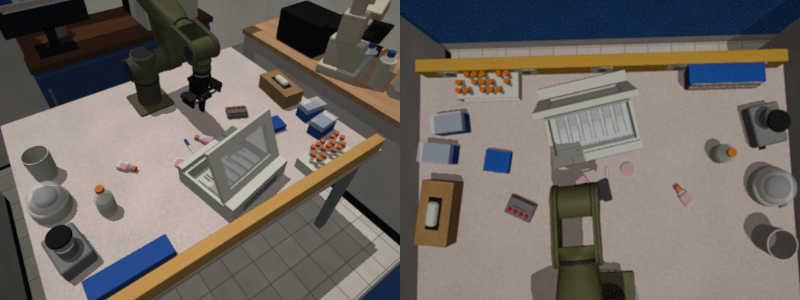

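The lid stands open at about 1.14 rad (1.15 is fully open). The arm is clear of everything, and the nearby items I can see haven't moved. I'll let it settle briefly and then hand in the job.

step_arm([
  [0, 0, 0, 0, 0, 0, 0],
  [0, 0, 0, 0, 0, 0, 0],
  [0, 0, 0, 0, 0, 0, 0],
  [0, 0, 0, 0, 0, 0, 0],
  [0, 0, 0, 0, 0, 0, 0],
  [0, 0, 0, 0, 0, 0, 0],
])

```text
clock: 10.3
ee_pos: [426.8, 73.8, 157.4]
orientation: [-0.005, -0.1, 0.995, -0.001]
force: [0.0, 0.3, 0.3]
width: 0.3
```

```bash
python3 -c "
from h import *
c0=cv2.imread('pics/scene0.png').astype(int)
c=snap('scene','s9.png');st()
W=world(c);I=toinc(W);m=(abs(I[...,1])<150)&(W[...,2]>120)&(I[...,0]>-60)&(I[...,0]<120)
print(np.arctan(-np.polyfit(I[m][:,0],W[m][:,2],1)[0]))
d=abs(cv2.imread('pics/s9.png').astype(int)-c0).max(2)
for n,(x,y) in dict(flask_a=(260,179),flask_b=(162,213),counter=(303,143),box=(349,159),bottle=(134,258),marker=(242,187),dish=(231,209)).items(): print(n,d[y-8:y+9,x-10:x+11].mean().round(1))
print(env.finish_job())"
```

```text
t 10.35 tcp [426.8  73.8 157.4] inc [-256.8   74.2] F [-0.9  0.2  0.4] w 0.4
toolx [-0.98  -0.199  0.011] y [-0.199  0.98  -0.001] z [-0.011 -0.003 -1.   ] q [ 0.05 -0.36  2.14 -0.    1.37 -1.72]
1.140484186770863
flask_a 14.3
flask_b 9.5
counter 10.6
box 40.1
bottle 6.7
marker 10.5
dish 17.3
the job is handed in; nothing more can be done
None
```

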